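# Draw the chip screen from under the bur rack

### The arm

A 6-joint arm with a two-finger parallel gripper is mounted at the origin on the work surface. World frame = base frame: x ahead of the robot, y to its left, z up, the work surface at z = 0. Lengths are in m, angles in rad, forces in N, time in s.
With the tool pointing down it reaches from about 0.3 to 0.85 m from the base axis. Payload 4.2 kg.
Tool frame: the origin (TCP) lies midway between the tips of the shut fingers; the grasp point (between the pads) lies 19 mm behind it; z points along the fingers, y is the direction in which the jaws open and shut (so a half turn about z gives the same grasp; the last joint's range is limited). The gripper opens to 91 mm and grips with 3 to 60 N. Pads are 32 mm wide; open, the fingers measure 118 mm over their backs; the gripper's body (76 mm by 178 mm) begins 60 mm behind the grasp point.
Start: joints at [-1.137, 0.32, 1.565, -0, 1.257, -0.02], TCP at [0.252, -0.517, 0.214] pointing down, gripper open.
Joint ranges: [-3.11, 3.11], [-0.84, 2.01], [0.21, 2.61], [-1.34, 4.49], [0.05, 2.63], [-2.56, 2.56]. Speed limits (rad/s): [2.57, 2.57, 3.14, 3.14, 3.14, 3.14].

### API

Orientations are given as a rotation vector (axis times angle).
In Python, from cell import r gives the robot as it stands. The module is installed in compiled form; this text tells all that it offers.
- The arm moves only by the tool carry_out, never from a script. Its argument "targets" is a list of rows, each an object of numbers: "jaw": the closure, from 0 (fully open) to 1 (shut); "dx", "dy", "dz": the shift along the tool's x, y, z scaled (see below); "ax", "ay", "az": the turn, a rotation vector about the tool's x, y, z scaled (see below). In form: [{"jaw": .., "dx": .., "dy": .., "dz": .., "ax": .., "ay": .., "az": ..}, ...]. A call has 1 to 20 rows; each row shifts and turns the commanded pose from where the row before left it, along the tool's axes as they then stand; what a row does not reach is not made up. The controller multiplies each number of a shift by 0.3 m and each number of a turn by 10 degrees. A row lasts 1/8 s, in which the tool goes at most 62.5 mm and 10.7 degrees, less where a joint would pass 70% of its speed; a pose out of reach is approached as far as the arm can. A call with a number of a shift or a turn outside -1 to 1 is refused whole. A call with a gripper value outside its range is refused whole. The fingers move at their own pace and stop on an object; "force" is the grip in N (left out, the last holds). Time passes only in rows, so rows that do not move let the fingers close. It gives the time, the measured TCP pose, the force and the opening at its end, in the units of the state.
- r.sense(): the state, without advancing time (a new reading comes with each control period).
- r.snapshot(name): name is "scene" or "top" or "wrist"; returns a dict with "pixels" (420x560x3 uint8, red, green, blue), "fx", "fy", "cx", "cy" (pixels), "dist" ([k1, k2, p1, p2, k3] as OpenCV has them; the pictures are not rectified), "R" (3x3) and "t" (3): a world point X has camera coordinates R X + t. Camera axes: x right, y down, z forward; pixel columns grow to the right and rows downward; lengths in m; the calibration is good to about 2 mm. A picture is of the moment at which its call begins. There is no depth.
- r.sign_off(): hands the job in, once; it reports no verdict.
The state is a dict: "time": time; "joints": joint angles; "joint_vel": joint speeds; "joint_efforts": joint torques, N m; "tool_pos": TCP position; "tcp_rot": TCP orientation; "ft_force": force on the tool from outside, world axes, zero at the start; "wrist_torque": the same for the moment, N m; "width": finger opening in m.
Only numpy, scipy, OpenCV 4.12 (cv2) and the standard library are available. Lean on these libraries where they do the work, as an engineer would, in place of code of your own. Each camera call takes 0.05 s, during which the arm holds its last target.

### The job

The thin slotted chip screen under the white bur rack is due for cleaning. Holding it by its upright grip, draw it straight out along the bed, between the two stop posts, so that the rack stays in place behind the posts and upright (do not touch or lift the rack), and only then lift the screen. Lower it into the shallow steel tray until it rests there, let go so that it lies flat on the tray's floor, and leave the disc blank, cup, brush and screwdriver where they are.

Things in the scene. Friction and masses are not known exactly. Their poses are not given: they have to be found in the camera images.
- bed: fixed aluminium slab 270 (x) x 150 (y) x 8 mm under the screen and the rack, spanning x -170 to +100 mm; origin at table height. The screen is drawn out towards the bed's -x (roughly to the robot). Two rails on it (3 mm high, x -10 to +90 mm, y = +-39 to +-59 mm) flank the screen.
- screen: loose dark slotted steel plate 170 (x) x 70 (y) x 5 mm, 0.15 kg, with an upright grip wall near its -x end. Origin: centre of its underside. At the start it lies on the slab (underside 8 mm above the table), within 3 mm of the bed's origin, same axes; its part from x = -5 to +85 mm is under the rack. Drawn 110 mm, it is clear of rack and posts.
- rack: loose white plastic bur rack, 90 (x) x 120 (y) x 40 mm, with burs standing up to 62 mm above its underside; 0.35 to 0.7 kg. Origin: centre of its underside, about x = +40 mm of the bed. It rests on the screen, 3 to 6 mm behind the stop posts; friction draws it against them and they hold it. With the screen out it settles 2 mm onto the rails.
- tray: fixed shallow steel tray, open at the top, 240 (x) x 120 (y) x 16 mm outside, walls and floor 5 mm thick. Origin: centre of its underside, on the table. The screen fits in it lengthwise, along the tray's x, either way round, with 30 mm to spare at each end and 20 mm at each side.
- screen_grip (a point): middle of the top edge of the screen's grip: an upright wall 10 mm thick (along the screen's x), 60 mm wide (y), its top 50 mm above the screen's underside; at screen x = -75 mm, y = 0, so 65 to 70 mm in front of the rack
- bed_gate (a point): on the slab midway between the two fixed steel stop posts (bed x = -14 mm, y = 0). Posts: 12 (x) x 16 (y) mm, centred 51 mm to each side, tops 42 mm above the table; the screen passes between them with 8 mm to spare each side
- blank: bystander: loose white disc blank lying flat, 98 mm across, 18 mm high; origin under its centre
- brush: bystander: loose flat brush about 200 mm long lying far out on the robot's right; origin near its middle
- driver: bystander: loose screwdriver about 200 mm long lying far out on the robot's left; origin near its middle
- cup: bystander: loose grey cup, 68 mm across, 75 mm high, near the middle in front of the robot; origin under its centre
Things that resemble listed ones, but are neither listed nor needed, are in the scene too. Leave any green look-alike of the screen alone.

How it is judged:
On the way, in this order (a step that is already met when the one before it is completed fails the run):
1. the screen is drawn clear of the rack along the bed, still low (x of screen in the frame of bed below -0.1 m and y of screen in the frame of bed between -0.03 and 0.03 m and z of screen in the frame of bed below 0.026 m and angle between rack's own z axis and vertical below 0.06 rad), for 0.05 s.
2. the screen rests in the tray while still held (x of screen in the frame of tray between -0.03 and 0.03 m and y of screen in the frame of tray between -0.024 and 0.024 m and z of screen in the frame of tray below 0.022 m and contact force between screen and tray above 0.2 N and contact force between the fingers and screen above 0.5 N), for 0.05 s.
At the end, for the whole second after the job is handed in: The screen lies released, flat (within 0.05 rad) and still on the tray's floor (underside less than 10 mm above the table), its centre within 30 mm lengthwise and 24 mm sideways of the tray's centre; the rack stands upright (within 0.04 rad) and still, within 12 mm of where it started (x of screen in the frame of tray between -0.03 and 0.03 m and y of screen in the frame of tray between -0.024 and 0.024 m and z of screen in the frame of tray below 0.01 m and angle between screen's own z axis and vertical below 0.05 rad and linear speed of each of screen, rack below 0.02 m/s and distance of rack from where it was at the start of the episode below 0.012 m and angle between rack's own z axis and vertical below 0.04 rad); the robot touches nothing.
It fails at once if the rack is shifted more than 15 mm or tipped more than 0.12 rad (distance of rack from where it was at the start of the episode above 0.015 m or angle between rack's own z axis and vertical above 0.12 rad).
It fails at once if the robot touches the rack (contact force between any of the fingers, the arm and rack above 1 N).
It fails at once if a bystander is moved more than 25 mm (distance of any of blank, brush, driver, cup from where it was at the start of the episode above 0.025 m).
It also fails if it takes over 48 s, if anything falls off the work surface, if the arm or the gripper's body presses on something with over 40 N, if the wrist force passes 120 N, or if a joint passes its speed limit or range.

## Working session

There is one attempt and no reset: what is moved stays moved. The work goes in short steps, Python scripts to look and compute and a tool call to move; the robot and the scene stay as the last step left them, time stands still between calls to the robot, and variables do not carry over. Pictures are saved under pics/ and viewed, and the job is handed in when it is done.

Besides the shell and the picture viewer there is one more tool, called after "Request:" as name(argument=value, ...) on one line, values as JSON. carry_out: Moves the arm, as the interface text tells. Shifts and turns lie within -1 to 1; 1 stands for 0.3 m of shift or 10 degrees of turn. Its arguments: {"type":"object","properties":{"targets":{"type":"array"},"force":{"type":"number"}},"required":["targets"]}

```bash
mkdir -p pics; python3 - <<'E'
from cell import r
import cv2,pickle
s=r.sense();print(s)
for n in("scene","top","wrist"):
    d=r.snapshot(n);pickle.dump(d,open(n+"0.pkl","wb"));cv2.imwrite(f"pics/{n}0.png",d["pixels"][:,:,::-1])
    print(n,d["fx"],d["cx"],d["cy"],d["dist"],d["R"],d["t"])
E
```

```text
{'time': 0.0, 'joints': array([-1.13704863e+00,  3.20287161e-01,  1.56568954e+00, -3.38074198e-05,
        1.25738199e+00, -1.99756710e-02]), 'joint_vel': array([-0.00045101,  0.00065227,  0.00025413,  0.00109365, -0.00014565,
        0.00088143]), 'joint_efforts': array([-3.37453501e-03, -4.12476110e+01, -2.31981432e+01,  7.26440549e-02,
        4.55460779e-02, -1.14132763e-04]), 'tool_pos': array([ 0.25182083, -0.51635856,  0.21311892]), 'tcp_rot': array([-3.05941442e+00, -7.06238036e-01,  6.18922848e-04]), 'ft_force': array([-0.13112041,  0.11356852,  0.12308312]), 'wrist_torque': array([-0.00234155,  0.03424346, -0.02109464]), 'width': 0.09134658264821059}
scene 483.9948897729746 280.91382224617706 214.97415884099897 [-0.04738147  0.          0.          0.          0.        ] [[ 0.82442685  0.56594197  0.00548304]
 [ 0.38851294 -0.5588621  -0.73261917]
 [-0.41155567  0.60612114 -0.6806167 ]] [-0.41364393 -0.13779984  1.72748867]
top 469.01171650517506 278.07462682552926 205.57157459768706 [-0.05158471  0.          0.          0.          0.        ] [[-0.0086398  -0.99977327  0.01946172]
 [-0.99789636  0.00736978 -0.06440922]
 [ 0.06425119 -0.01997726 -0.99773378]] [-0.01571731  0.51165151  1.39300033]
wrist 302.6931906851189 284.1751979213161 208.84355403822784 [-0.05488885  0.          0.          0.          0.        ] [[ 0.43813862 -0.89890369 -0.00258989]
 [-0.85754954 -0.41884242  0.29862989]
 [-0.26952426 -0.12862033 -0.95436549]] [-0.57314966 -0.03346137  0.39338223]
```

View pics/top0.png

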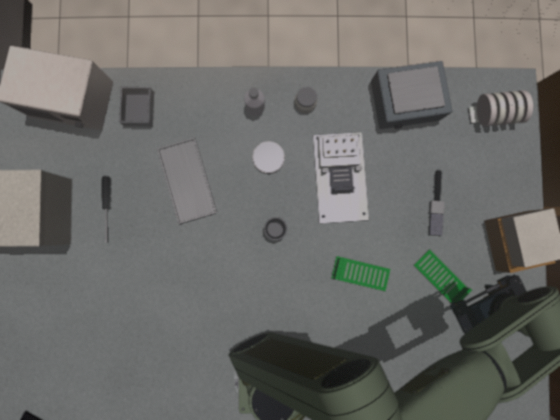

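View pics/scene0.png

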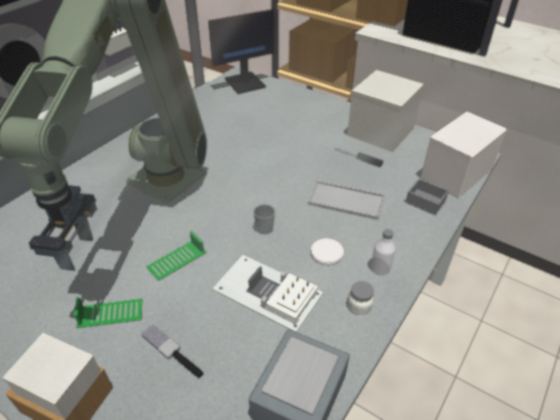

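The bed is the slab at top-view (341,178). The white rack sits at its far end at (341,148), and the dark screen with its grip is at (342,180).

Candidates for the screen:
- the dark one on the bed at (342,180) – chosen, since it is dark and lies under the white rack
- the green one at (361,274) – rejected
- the green one at (441,275) – rejected

Candidates for the tray:
- the long flat one at (188,181) – chosen
- the dark bin at (137,107) – rejected

I'll check these with close crops.

```bash
cat > h.py <<'E'
import numpy as np,cv2,pickle
def ray(d,uv,z):
    K=np.array([[d["fx"],0,d["cx"]],[0,d["fy"],d["cy"]],[0,0,1.]])
    p=cv2.undistortPoints(np.array(uv,float).reshape(-1,1,2),K,np.array(d["dist"])).reshape(-1,2)
    R=np.array(d["R"]);t=np.array(d["t"]);C=-R.T@t
    D=np.c_[p,np.ones(len(p))]@R
    return C+D*((z-C[2])/D[:,2])[:,None]
def proj(d,X):
    K=np.array([[d["fx"],0,d["cx"]],[0,d["fy"],d["cy"]],[0,0,1.]])
    return cv2.projectPoints(np.array(X,float).reshape(-1,3),cv2.Rodrigues(np.array(d["R"]))[0],np.array(d["t"]),K,np.array(d["dist"]))[0].reshape(-1,2)
def crop(d,x0,y0,x1,y1,s,name):
    im=d["pixels"][y0:y1,x0:x1,::-1]
    cv2.imwrite(name,cv2.resize(im,None,fx=s,fy=s,interpolation=cv2.INTER_CUBIC))
E
python3 - <<'E'
from h import *
d=pickle.load(open("top0.pkl","rb"))
crop(d,300,120,385,235,5,"pics/bed.png");crop(d,150,130,230,230,5,"pics/tray.png")
d=pickle.load(open("scene0.pkl","rb"));crop(d,200,240,340,340,5,"pics/bed_s.png")
E
```

```text
(no output)
```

View pics/bed.png

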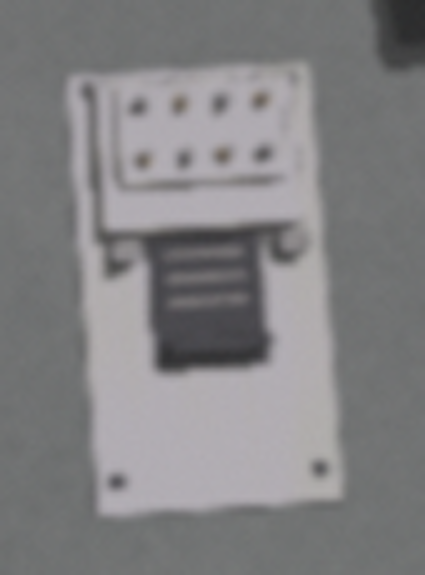

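View pics/tray.png

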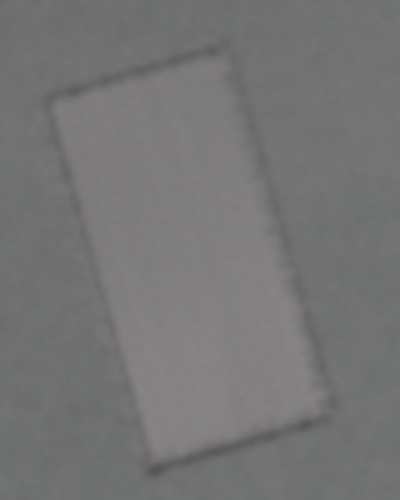

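View pics/bed_s.png

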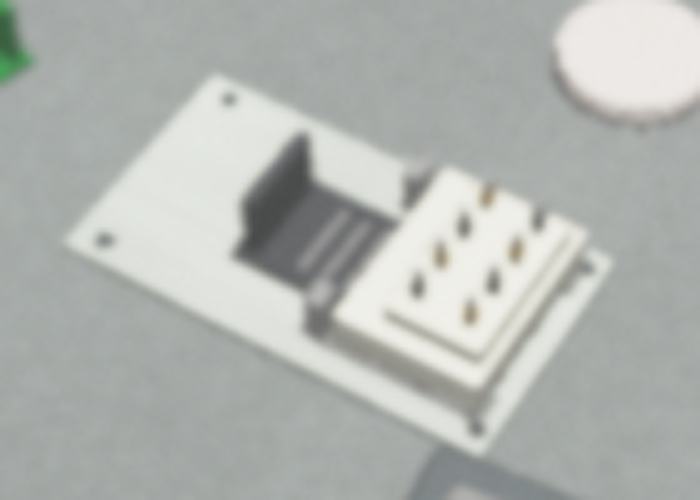

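The crops confirm it: a dark slotted plate with an upright grip wall, under the white rack and between the posts. Next I'll measure the poses.

```bash
python3 - <<'E'
from h import *
T=pickle.load(open("top0.pkl","rb"));S=pickle.load(open("scene0.pkl","rb"))
def o(c,x,y,s=5): return (np.array(c,float)+.5)/s-.5+[x,y]
def rep(n,P):
    c=P.mean(0);e=(P[1]-P[0]),(P[2]-P[1])
    print(n,c.round(4),[ (round(float(np.hypot(*v[:2])),4),round(float(np.degrees(np.arctan2(v[1],v[0]))),2)) for v in (P[0]-P[3],P[1]-P[2],P[0]-P[1],P[3]-P[2])])
b=o([(70,76),(308,64),(342,497),(100,515)],300,120)
rep("bed top",ray(T,b,.008))
t=o([(47,98),(230,42),(331,412),(150,470)],150,130)
rep("tray top",ray(T,t,.016))
# scene: corners far-left.. crop
bs=o([(612,262),(478,455),(66,241),(216,74)],200,240)
print(ray(S,bs,.008).round(4))
bt=ray(T,b,.008);print(bt.round(4))
g=o([(303,135),(245,190)],200,240);print("grip top scene",ray(S,g,.058).round(4))
g=o([(158,355),(268,345)],300,120);print("grip top top?",ray(T,g,.058).round(4))
crop(S,300,175,395,225,8,"pics/tray_s.png")
E
```

```text
bed top [ 0.5982 -0.2115  0.008 ] [(0.2693, 3.07), (0.2668, 3.25), (0.147, 92.78), (0.1479, 93.74)]
tray top [0.5893 0.2526 0.016 ] [(0.2344, 15.78), (0.2334, 15.26), (0.1157, 106.84), (0.1136, 107.4)]
[[ 0.7305 -0.1318  0.008 ]
 [ 0.7382 -0.2792  0.008 ]
 [ 0.472  -0.2932  0.008 ]
 [ 0.4635 -0.1453  0.008 ]]
[[ 0.7285 -0.1307  0.008 ]
 [ 0.7356 -0.2776  0.008 ]
 [ 0.4692 -0.2927  0.008 ]
 [ 0.4595 -0.1451  0.008 ]]
grip top scene [[ 0.5612 -0.1888  0.058 ]
 [ 0.5587 -0.2386  0.058 ]]
grip top top? [[ 0.5517 -0.1751  0.058 ]
 [ 0.5572 -0.2401  0.058 ]]
```

View pics/tray_s.png

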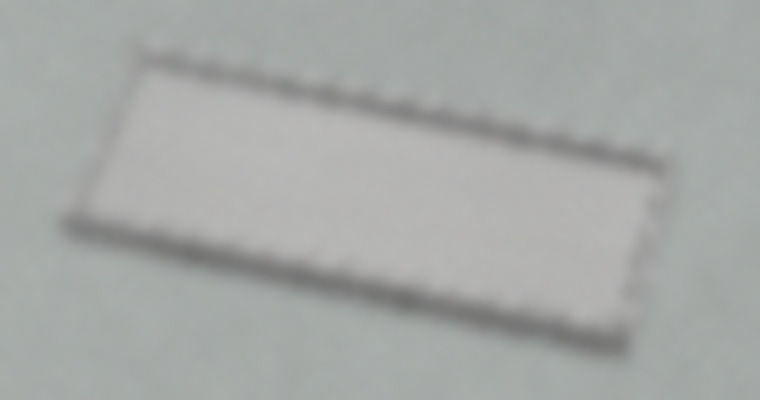

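```bash
cat >> h.py <<'E'
from scipy.spatial.transform import Rotation as Ro
def goal(s,pos,yaw):
    """tool down, tool y along +-yaw direction(deg). returns turn(deg, in tool z) & shift in tool axes after the turn"""
    R0=Ro.from_rotvec(s["tcp_rot"]).as_matrix();out=[]
    for k in (0,180):
        a=np.radians(yaw+k);y=np.array([np.cos(a),np.sin(a),0]);z=np.array([0,0,-1.]);R1=np.c_[np.cross(y,z),y,z]
        rv=Ro.from_matrix(R0.T@R1).as_rotvec(degrees=True);sh=R1.T@(np.array(pos)-s["tool_pos"])
        out.append((np.linalg.norm(rv),(rv/10).round(3),(sh/.3).round(3),sh.round(4)))
    for q in sorted(out,key=lambda q:q[0]): print("turn/10deg",q[1],"shift/0.3",q[2],"m",q[3])
E
python3 - <<'E'
from h import *
from cell import r
s=r.sense();goal(s,[.50,-.217,.21],3.2)
print(Ro.from_rotvec(s["tcp_rot"]).as_matrix().round(3))
E
```

```text
turn/10deg [-7.00e-03 -4.00e-03 -6.72e+00] shift/0.3 [0.95  0.881 0.011] m [0.2851 0.2644 0.0033]
turn/10deg [-5.000e-03  7.000e-03  1.128e+01] shift/0.3 [-0.95  -0.881  0.011] m [-0.2851 -0.2644  0.0033]
[[ 0.899  0.438 -0.001]
 [ 0.438 -0.899  0.001]
 [ 0.    -0.001 -1.   ]]
```

Request:
carry_out(targets=[{"jaw":0.5,"az":-0.96},{"jaw":0.5,"az":-0.96},{"jaw":0.5,"az":-0.96},{"jaw":0.5,"az":-0.96},{"jaw":0.5,"az":-0.96},{"jaw":0.5,"az":-0.96},{"jaw":0.5,"az":-0.96},{"jaw":0.5,"dx":0.12,"dy":0.11},{"jaw":0.5,"dx":0.12,"dy":0.11},{"jaw":0.5,"dx":0.12,"dy":0.11},{"jaw":0.5,"dx":0.12,"dy":0.11},{"jaw":0.5,"dx":0.12,"dy":0.11},{"jaw":0.5,"dx":0.12,"dy":0.11},{"jaw":0.5,"dx":0.12,"dy":0.11},{"jaw":0.5,"dx":0.11,"dy":0.11},{"jaw":0.5},{"jaw":0.5}], force=40)

```text
schema error: expected keys jaw, dx, dy, dz, ax, ay, az
```

```bash
python3 - <<'E'
from h import *
from cell import r
s=r.sense();print(s["time"],s["joints"].round(2),s["width"]);goal(s,[.50,-.217,.21],3.2)
d=r.snapshot("wrist");pickle.dump(d,open("wrist1.pkl","wb"));cv2.imwrite("pics/wrist1.png",d["pixels"][:,:,::-1])
E
```

```text
0.15 [-1.14  0.32  1.57 -0.    1.26 -0.02] 0.09126478425034092
turn/10deg [-7.00e-03 -4.00e-03 -6.72e+00] shift/0.3 [0.95  0.881 0.011] m [0.2851 0.2644 0.0033]
turn/10deg [-5.000e-03  7.000e-03  1.128e+01] shift/0.3 [-0.95  -0.881  0.011] m [-0.2851 -0.2644  0.0033]
```

View pics/wrist1.png

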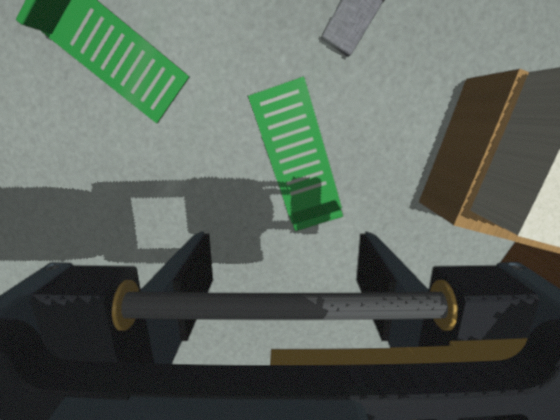

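The call was refused because every row needs all the keys, so this picture is still the start view, with only the two green look-alikes at (110,55) and (295,155). I'll resend with full rows.

Request:
carry_out(targets=[{"jaw":0.5,"dx":0,"dy":0,"dz":0,"ax":0,"ay":0,"az":-0.96},{"jaw":0.5,"dx":0,"dy":0,"dz":0,"ax":0,"ay":0,"az":-0.96},{"jaw":0.5,"dx":0,"dy":0,"dz":0,"ax":0,"ay":0,"az":-0.96},{"jaw":0.5,"dx":0,"dy":0,"dz":0,"ax":0,"ay":0,"az":-0.96},{"jaw":0.5,"dx":0,"dy":0,"dz":0,"ax":0,"ay":0,"az":-0.96},{"jaw":0.5,"dx":0,"dy":0,"dz":0,"ax":0,"ay":0,"az":-0.96},{"jaw":0.5,"dx":0,"dy":0,"dz":0,"ax":0,"ay":0,"az":-0.96},{"jaw":0.5,"dx":0.12,"dy":0.11,"dz":0,"ax":0,"ay":0,"az":0},{"jaw":0.5,"dx":0.12,"dy":0.11,"dz":0,"ax":0,"ay":0,"az":0},{"jaw":0.5,"dx":0.12,"dy":0.11,"dz":0,"ax":0,"ay":0,"az":0},{"jaw":0.5,"dx":0.12,"dy":0.11,"dz":0,"ax":0,"ay":0,"az":0},{"jaw":0.5,"dx":0.12,"dy":0.11,"dz":0,"ax":0,"ay":0,"az":0},{"jaw":0.5,"dx":0.12,"dy":0.11,"dz":0,"ax":0,"ay":0,"az":0},{"jaw":0.5,"dx":0.12,"dy":0.11,"dz":0,"ax":0,"ay":0,"az":0},{"jaw":0.5,"dx":0.11,"dy":0.11,"dz":0,"ax":0,"ay":0,"az":0},{"jaw":0.5,"dx":0,"dy":0,"dz":0,"ax":0,"ay":0,"az":0},{"jaw":0.5,"dx":0,"dy":0,"dz":0,"ax":0,"ay":0,"az":0}], force=40)

```text
time: 2.33
tool_pos: [0.4993, -0.2177, 0.2137]
tcp_rot: [-2.158, -2.283, 0.001]
ft_force: [0.2, -0.6, 0.6]
width: 0.0454
```

```bash
python3 - <<'E'
from h import *
from cell import r
s=r.sense();print(s["time"],s["joints"].round(2),s["width"],s["tool_pos"]);goal(s,[.50,-.217,.21],3.2)
d=r.snapshot("wrist");pickle.dump(d,open("wrist1.pkl","wb"));cv2.imwrite("pics/wrist2.png",d["pixels"][:,:,::-1])
E
```

```text
2.325 [-0.43  0.27  1.63 -0.    1.24 -0.49] 0.04536100478551994 [ 0.49931953 -0.21767577  0.21370572]
turn/10deg [-0.006  0.001  0.003] shift/0.3 [0.002 0.002 0.012] m [0.0006 0.0007 0.0037]
turn/10deg [-2.0000e-03 -9.0000e-03 -1.7997e+01] shift/0.3 [-0.002 -0.002  0.012] m [-0.0006 -0.0007  0.0037]
```

View pics/wrist2.png

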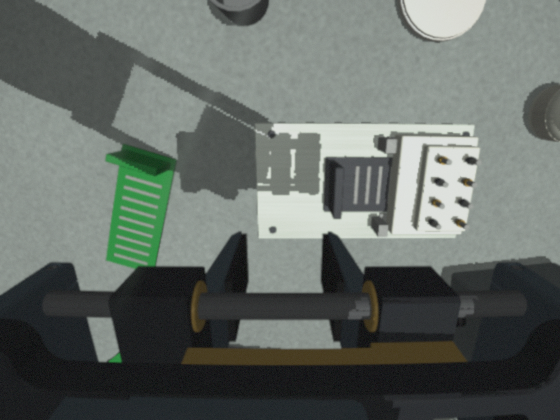

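The bed fills (258–475, 125–238). The grip wall is at about (335,187), the posts at (390,145) and (381,225), and the rack starts at x≈397. Next I'll measure these.

```bash
python3 - <<'E'
from h import *
d=pickle.load(open("wrist1.pkl","rb"))
crop(d,245,110,405,250,5,"pics/w2c.png")
E
```

```text
(no output)
```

View pics/w2c.png

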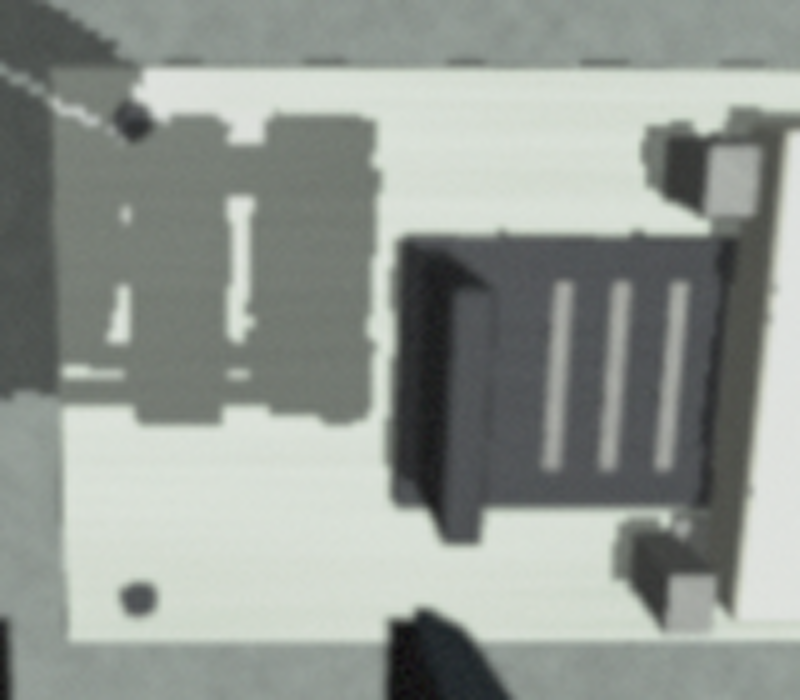

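```bash
python3 - <<'E'
from h import *
d=pickle.load(open("wrist1.pkl","rb"))
o=lambda c:(np.array(c,float)+.5)/5-.5+[245,110]
P=ray(d,o([(457,285),(492,288),(480,543),(443,543)]),.058);print("grip",P.round(4),P.mean(0).round(4))
P=ray(d,o([(710,147),(762,147),(756,216),(703,214)]),.042);print("postL",P.mean(0).round(4))
Q=ray(d,o([(668,573),(714,573),(710,630),(663,630)]),.042);print("postR",Q.mean(0).round(4),"gate",((P+Q)/2).mean(0).round(4),np.degrees(np.arctan2(*(P.mean(0)-Q.mean(0))[:2])))
P=ray(d,o([(52,68),(70,640)]),.008);print("near corners",P.round(4),np.degrees(np.arctan2(P[0,0]-P[1,0],P[0,1]-P[1,1])))
P=ray(d,o([(397,240),(397,505)]),.013);print("screen near corners",P.round(4))
P=ray(d,o([(795,130),(737,615)]),.053);print("rack front top",P.round(4))
E
```

```text
grip [[ 0.5533 -0.1826  0.058 ]
 [ 0.561  -0.1828  0.058 ]
 [ 0.5649 -0.2412  0.058 ]
 [ 0.5564 -0.2417  0.058 ]] [ 0.5589 -0.212   0.058 ]
postL [ 0.6158 -0.1579  0.042 ]
postR [ 0.621  -0.2587  0.042 ] gate [ 0.6184 -0.2083  0.042 ] -2.963180753933186
near corners [[ 0.4596 -0.1435  0.008 ]
 [ 0.4686 -0.2916  0.008 ]] -3.4922035532616302
screen near corners [[ 0.5455 -0.1794  0.013 ]
 [ 0.5519 -0.2471  0.013 ]]
rack front top [[ 0.6238 -0.1454  0.053 ]
 [ 0.629  -0.2574  0.053 ]]
```

Request:
carry_out(targets=[{"jaw":0.5,"dx":0.003,"dy":0.1,"dz":0.0,"ax":0,"ay":0,"az":0},{"jaw":0.5,"dx":0.003,"dy":0.1,"dz":0.0,"ax":0,"ay":0,"az":0},{"jaw":0.5,"dx":0,"dy":0,"dz":0.15,"ax":0,"ay":0,"az":0},{"jaw":0.5,"dx":0,"dy":0,"dz":0.15,"ax":0,"ay":0,"az":0},{"jaw":0.5,"dx":0,"dy":0,"dz":0.08,"ax":0,"ay":0,"az":0},{"jaw":0.5,"dx":0,"dy":0,"dz":0,"ax":0,"ay":0,"az":0},{"jaw":0.5,"dx":0,"dy":0,"dz":0,"ax":0,"ay":0,"az":0}], force=40)

```text
time: 3.25
tool_pos: [0.56, -0.2135, 0.1013]
tcp_rot: [2.158, 2.28, 0.001]
ft_force: [-0.0, 0.3, 0.1]
width: 0.0454
```

```bash
python3 - <<'E'
from h import *
from cell import r
s=r.sense();print(s["time"],s["width"],s["tool_pos"],s["ft_force"]);goal(s,[.559,-.2125,.024],3.2)
d=r.snapshot("wrist");cv2.imwrite("pics/wrist3.png",d["pixels"][:,:,::-1])
E
```

```text
3.25 0.045405450910361494 [ 0.55999585 -0.21348614  0.10125283] [-0.03553867  0.31453295  0.13385241]
turn/10deg [ 0.011  0.006 -0.007] shift/0.3 [ 0.003 -0.003  0.258] m [ 0.001  -0.0009  0.0773]
turn/10deg [ 1.0000e-02 -1.8000e-02  1.7993e+01] shift/0.3 [-0.003  0.003  0.258] m [-0.001   0.0009  0.0773]
```

View pics/wrist3.png

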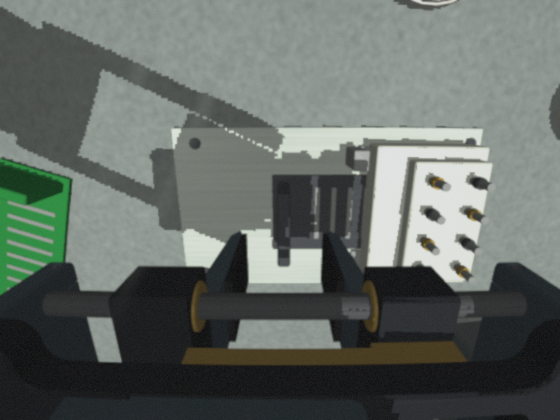

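The grip wall, at about (285,215), is centred between the fingertips at (245,240) and (325,240). The rack stays clear to the right, at x>370. I'll descend and close gently, then firm up.

Request:
carry_out(targets=[{"jaw":0.5,"dx":0.003,"dy":-0.003,"dz":0.08,"ax":0,"ay":0,"az":0},{"jaw":0.5,"dx":0,"dy":0,"dz":0.08,"ax":0,"ay":0,"az":0},{"jaw":0.5,"dx":0,"dy":0,"dz":0.06,"ax":0,"ay":0,"az":0},{"jaw":0.5,"dx":0,"dy":0,"dz":0.038,"ax":0,"ay":0,"az":0},{"jaw":0.5,"dx":0,"dy":0,"dz":0,"ax":0,"ay":0,"az":0},{"jaw":1,"dx":0,"dy":0,"dz":0,"ax":0,"ay":0,"az":0},{"jaw":1,"dx":0,"dy":0,"dz":0,"ax":0,"ay":0,"az":0},{"jaw":1,"dx":0,"dy":0,"dz":0,"ax":0,"ay":0,"az":0},{"jaw":1,"dx":0,"dy":0,"dz":0,"ax":0,"ay":0,"az":0},{"jaw":1,"dx":0,"dy":0,"dz":0,"ax":0,"ay":0,"az":0}], force=6)

```text
time: 4.55
tool_pos: [0.559, -0.2116, 0.0228]
tcp_rot: [2.158, 2.282, 0.0]
ft_force: [0.7, 0.6, 1.3]
width: 0.01
```

Request:
carry_out(targets=[{"jaw":1,"dx":0,"dy":0,"dz":0,"ax":0,"ay":0,"az":0},{"jaw":1,"dx":0,"dy":0,"dz":0,"ax":0,"ay":0,"az":0},{"jaw":1,"dx":0,"dy":0,"dz":0,"ax":0,"ay":0,"az":0}], force=45)

```text
time: 4.92
tool_pos: [0.559, -0.2116, 0.0228]
tcp_rot: [2.158, 2.282, 0.001]
ft_force: [1.9, 1.1, 3.6]
width: 0.0096
```

```bash
python3 - <<'E'
from h import *
from cell import r
s=r.sense();print(s["time"],s["width"],s["tool_pos"],s["ft_force"],s["wrist_torque"]);goal(s,[.559,-.2125,.024],3.2)
d=r.snapshot("scene");crop(d,180,210,360,350,4,"pics/s4.png")
E
```

```text
4.925 0.009618061663735711 [ 0.55898443 -0.21157165  0.02284815] [1.90805375 1.14317826 3.56181659] [ 0.13386128 -0.22835399  0.27831774]
turn/10deg [0.005 0.002 0.002] shift/0.3 [-0.003 -0.    -0.004] m [-0.0009 -0.     -0.0012]
turn/10deg [-3.0000e-03  7.0000e-03 -1.7998e+01] shift/0.3 [ 0.003  0.    -0.004] m [ 0.0009  0.     -0.0012]
```

View pics/s4.png

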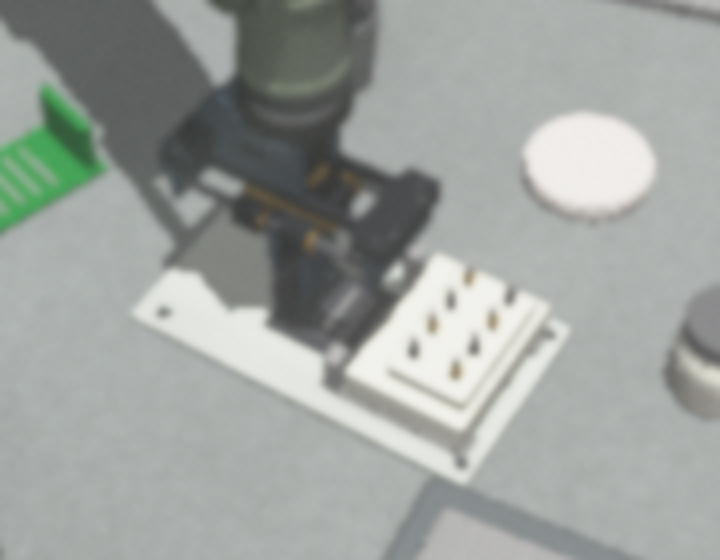

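The screen is held (opening 10 mm) and the rack is upright and undisturbed at about (460,330). Now I'll draw it slowly along the bed's -x.

Request:
carry_out(targets=[{"jaw":1,"dx":0,"dy":-0.005,"dz":0,"ax":0,"ay":0,"az":0},{"jaw":1,"dx":0,"dy":-0.01,"dz":0,"ax":0,"ay":0,"az":0},{"jaw":1,"dx":0,"dy":-0.01,"dz":0,"ax":0,"ay":0,"az":0},{"jaw":1,"dx":0,"dy":-0.01,"dz":0,"ax":0,"ay":0,"az":0},{"jaw":1,"dx":0,"dy":-0.01,"dz":0,"ax":0,"ay":0,"az":0},{"jaw":1,"dx":0,"dy":-0.01,"dz":0,"ax":0,"ay":0,"az":0},{"jaw":1,"dx":0,"dy":-0.015,"dz":0,"ax":0,"ay":0,"az":0},{"jaw":1,"dx":0,"dy":-0.015,"dz":0,"ax":0,"ay":0,"az":0},{"jaw":1,"dx":0,"dy":-0.015,"dz":0,"ax":0,"ay":0,"az":0},{"jaw":1,"dx":0,"dy":-0.015,"dz":0,"ax":0,"ay":0,"az":0}], force=45)

```text
time: 6.22
tool_pos: [0.5257, -0.214, 0.0228]
tcp_rot: [2.158, 2.279, 0.003]
ft_force: [6.3, -0.5, 0.6]
width: 0.0097
```

```bash
python3 - <<'E'
from h import *
from cell import r
s=r.sense();print(s["time"],s["width"],s["tool_pos"],s["ft_force"],s["wrist_torque"]);goal(s,[.559-.125*.9984,-.212-.125*.0558,.0228],3.2)
d=r.snapshot("wrist");cv2.imwrite("pics/w5.png",d["pixels"][:,:,::-1])
E
```

```text
6.225 0.009707583100439253 [ 0.52570485 -0.21395252  0.02281967] [ 6.30770044 -0.50041701  0.59106833] [ 0.10328929 -0.47902231 -0.04445998]
turn/10deg [ 0.02   0.007 -0.006] shift/0.3 [ 0.    -0.305  0.   ] m [ 0.0001 -0.0916  0.    ]
turn/10deg [ 1.0000e-02 -3.1000e-02  1.7994e+01] shift/0.3 [-0.     0.305  0.   ] m [-0.0001  0.0916  0.    ]
```

View pics/w5.png

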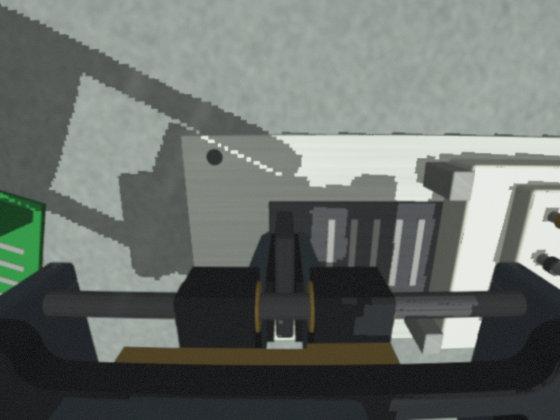

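The screen is sliding out straight. The rack front sits against the posts at (450,180) and (425,335), and the draw force is about 6 N. I'll continue.

Request:
carry_out(targets=[{"jaw":1,"dx":0,"dy":-0.018,"dz":0,"ax":0,"ay":0,"az":0},{"jaw":1,"dx":0,"dy":-0.018,"dz":0,"ax":0,"ay":0,"az":0},{"jaw":1,"dx":0,"dy":-0.018,"dz":0,"ax":0,"ay":0,"az":0},{"jaw":1,"dx":0,"dy":-0.018,"dz":0,"ax":0,"ay":0,"az":0},{"jaw":1,"dx":0,"dy":-0.018,"dz":0,"ax":0,"ay":0,"az":0},{"jaw":1,"dx":0,"dy":-0.018,"dz":0,"ax":0,"ay":0,"az":0},{"jaw":1,"dx":0,"dy":-0.018,"dz":0,"ax":0,"ay":0,"az":0},{"jaw":1,"dx":0,"dy":-0.018,"dz":0,"ax":0,"ay":0,"az":0},{"jaw":1,"dx":0,"dy":-0.018,"dz":0,"ax":0,"ay":0,"az":0},{"jaw":1,"dx":0,"dy":-0.018,"dz":0,"ax":0,"ay":0,"az":0},{"jaw":1,"dx":0,"dy":-0.018,"dz":0,"ax":0,"ay":0,"az":0},{"jaw":1,"dx":0,"dy":-0.018,"dz":0,"ax":0,"ay":0,"az":0},{"jaw":1,"dx":0,"dy":-0.018,"dz":0,"ax":0,"ay":0,"az":0},{"jaw":1,"dx":0,"dy":-0.018,"dz":0,"ax":0,"ay":0,"az":0},{"jaw":1,"dx":0,"dy":-0.018,"dz":0,"ax":0,"ay":0,"az":0},{"jaw":1,"dx":0,"dy":-0.018,"dz":0,"ax":0,"ay":0,"az":0},{"jaw":1,"dx":0,"dy":-0.01,"dz":0,"ax":0,"ay":0,"az":0},{"jaw":1,"dx":0,"dy":0,"dz":0,"ax":0,"ay":0,"az":0},{"jaw":1,"dx":0,"dy":0,"dz":0,"ax":0,"ay":0,"az":0}], force=45)

```text
time: 8.65
tool_pos: [0.4344, -0.2186, 0.0228]
tcp_rot: [-2.159, -2.282, 0.001]
ft_force: [1.6, -1.0, 6.7]
width: 0.0097
```

```bash
python3 - <<'E'
from h import *
from cell import r
s=r.sense();print(s["time"],s["width"],s["tool_pos"],s["ft_force"],s["wrist_torque"]);goal(s,[.559-.125*.9984,-.212-.125*.0558,.0228],3.2)
d=r.snapshot("wrist");cv2.imwrite("pics/w6.png",d["pixels"][:,:,::-1])
d=r.snapshot("scene");crop(d,180,210,360,350,4,"pics/s6.png")
E
```

```text
8.65 0.009749176605729581 [ 0.43441506 -0.21857246  0.02280019] [ 1.60774394 -1.04117989  6.67274159] [-0.0935004  -0.67802127 -0.00696371]
turn/10deg [-0.002  0.001 -0.   ] shift/0.3 [-0.001 -0.001  0.   ] m [-0.0004 -0.0002  0.    ]
turn/10deg [2.0e-03 3.0e-03 1.8e+01] shift/0.3 [0.001 0.001 0.   ] m [0.0004 0.0002 0.    ]
```

View pics/w6.png

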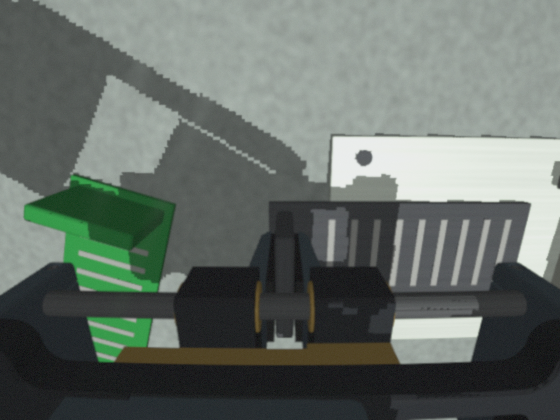

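View pics/s6.png

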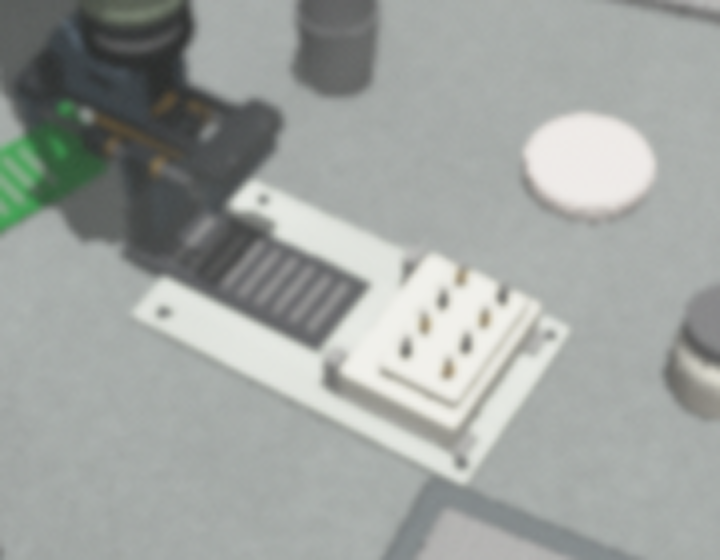

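The screen is fully out from under the rack, which stands upright behind the posts (scene crop: posts at (412,265) and (338,365)). I'll lift, then cross-check the tray with the scene camera.

Request:
carry_out(targets=[{"jaw":1,"dx":0,"dy":0,"dz":-0.03,"ax":0,"ay":0,"az":0},{"jaw":1,"dx":0,"dy":0,"dz":-0.04,"ax":0,"ay":0,"az":0},{"jaw":1,"dx":0,"dy":0,"dz":-0.07,"ax":0,"ay":0,"az":0},{"jaw":1,"dx":0,"dy":0,"dz":-0.09,"ax":0,"ay":0,"az":0},{"jaw":1,"dx":0,"dy":0,"dz":-0.09,"ax":0,"ay":0,"az":0},{"jaw":1,"dx":0,"dy":0,"dz":-0.09,"ax":0,"ay":0,"az":0},{"jaw":1,"dx":0,"dy":0,"dz":-0.06,"ax":0,"ay":0,"az":0},{"jaw":1,"dx":0,"dy":0,"dz":0,"ax":0,"ay":0,"az":0}], force=45)

```text
time: 9.75
tool_pos: [0.4348, -0.2186, 0.1647]
tcp_rot: [2.157, 2.281, 0.0]
ft_force: [-0.6, -0.5, -1.3]
width: 0.0098
```

```bash
python3 - <<'E'
from h import *
from cell import r
S=pickle.load(open("scene0.pkl","rb"))
o=lambda c:(np.array(c,float)+.5)/8-.5+[300,175]
P=ray(S,o([(137,52),(672,162),(628,335),(65,218)]),.016);print(P.round(4),P.mean(0).round(4))
for a,b in((0,1),(3,2),(0,3),(1,2)):
    v=P[b]-P[a];print(np.hypot(*v[:2]),np.degrees(np.arctan2(v[1],v[0])))
T=pickle.load(open("top0.pkl","rb"));print("cup",ray(T,[(275,228)],.075))
s=r.sense();print(s["time"],s["width"],s["tool_pos"],s["ft_force"],s["wrist_torque"])
c=np.array([.589,.2526]);a=np.radians(15.7);g=c-.075*np.array([np.cos(a),np.sin(a)]);print(g);goal(s,[*g,.165],15.7)
d=r.snapshot("scene");crop(d,150,150,410,350,3,"pics/s7.png")
E
```

```text
[[0.468  0.2695 0.016 ]
 [0.6925 0.3361 0.016 ]
 [0.7248 0.2279 0.016 ]
 [0.5006 0.1586 0.016 ]] [0.5965 0.248  0.016 ]
0.23421252380806465 16.523663440365944
0.23473768198514994 17.16659242663295
0.11550129694846607 -73.62913294923635
0.1128670779509939 -73.37360996965153
cup [[ 0.44327081 -0.00925925  0.075     ]]
9.75 0.009799793911471885 [ 0.43480332 -0.21855936  0.16474039] [-0.60578562 -0.4637248  -1.311252  ] [ 0.04022324 -0.02786007  0.03171207]
[0.51679812 0.23230497]
turn/10deg [ 0.007  0.007 -1.25 ] shift/0.3 [ 1.373e+00  6.700e-01 -1.000e-03] m [ 4.119e-01  2.009e-01 -3.000e-04]
turn/10deg [ 1.100e-02 -1.000e-02  1.675e+01] shift/0.3 [-1.373e+00 -6.700e-01 -1.000e-03] m [-4.119e-01 -2.009e-01 -3.000e-04]
```

View pics/s7.png

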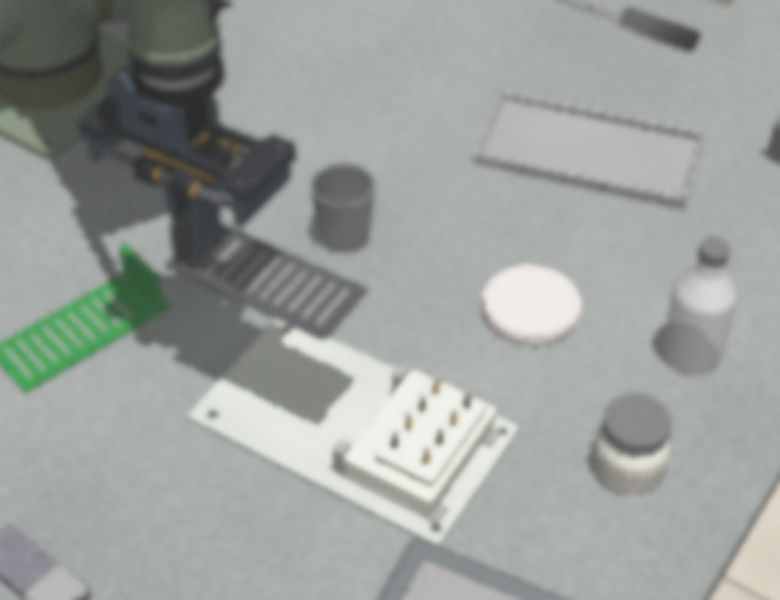

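The lift is clean: the screen is level in the air and the rack is still at (420,440). The tray is at (590,150). The two cameras disagree by 8 mm on the tray centre, so I'll stop short of it and measure with the wrist camera.

```bash
python3 - <<'E'
from h import *
from cell import r
goal(r.sense(),[.51,.07,.19],16.2)
E
```

```text
turn/10deg [-3.0e-03 -1.0e-03 -1.3e+00] shift/0.3 [ 0.852  0.511 -0.088] m [ 0.2556  0.1532 -0.0264]
turn/10deg [-1.00e-03  5.00e-03  1.67e+01] shift/0.3 [-0.852 -0.511 -0.088] m [-0.2556 -0.1532 -0.0264]
```

Request:
carry_out(targets=[{"jaw":1,"dx":0,"dy":0,"dz":-0.04,"ax":0,"ay":0,"az":-0.4},{"jaw":1,"dx":0,"dy":0,"dz":-0.048,"ax":0,"ay":0,"az":-0.5},{"jaw":1,"dx":0,"dy":0,"dz":0,"ax":0,"ay":0,"az":-0.4},{"jaw":1,"dx":0.05,"dy":0.03,"dz":0,"ax":0,"ay":0,"az":0},{"jaw":1,"dx":0.1,"dy":0.06,"dz":0,"ax":0,"ay":0,"az":0},{"jaw":1,"dx":0.1,"dy":0.06,"dz":0,"ax":0,"ay":0,"az":0},{"jaw":1,"dx":0.1,"dy":0.06,"dz":0,"ax":0,"ay":0,"az":0},{"jaw":1,"dx":0.1,"dy":0.06,"dz":0,"ax":0,"ay":0,"az":0},{"jaw":1,"dx":0.1,"dy":0.06,"dz":0,"ax":0,"ay":0,"az":0},{"jaw":1,"dx":0.1,"dy":0.06,"dz":0,"ax":0,"ay":0,"az":0},{"jaw":1,"dx":0.1,"dy":0.06,"dz":0,"ax":0,"ay":0,"az":0},{"jaw":1,"dx":0.07,"dy":0.04,"dz":0,"ax":0,"ay":0,"az":0},{"jaw":1,"dx":0.032,"dy":0.02,"dz":0,"ax":0,"ay":0,"az":0},{"jaw":1,"dx":0,"dy":0,"dz":0,"ax":0,"ay":0,"az":0},{"jaw":1,"dx":0,"dy":0,"dz":0,"ax":0,"ay":0,"az":0}], force=45)

```text
time: 11.68
tool_pos: [0.5101, 0.0691, 0.1897]
tcp_rot: [-1.887, -2.511, 0.002]
ft_force: [0.3, -0.4, -0.8]
width: 0.0098
```

```bash
python3 - <<'E'
from h import *
from cell import r
s=r.sense();print(s["time"],s["width"],s["tool_pos"]);goal(s,[.51,.07,.19],16.2)
d=r.snapshot("wrist");pickle.dump(d,open("w8.pkl","wb"));cv2.imwrite("pics/w8.png",d["pixels"][:,:,::-1])
E
```

```text
11.675 0.009774581743300287 [0.51005552 0.06911869 0.18968243]
turn/10deg [-0.006  0.002 -0.004] shift/0.3 [ 0.003  0.001 -0.001] m [ 0.0009  0.0002 -0.0003]
turn/10deg [3.0000e-03 9.0000e-03 1.7996e+01] shift/0.3 [-0.003 -0.001 -0.001] m [-0.0009 -0.0002 -0.0003]
```

View pics/w8.png

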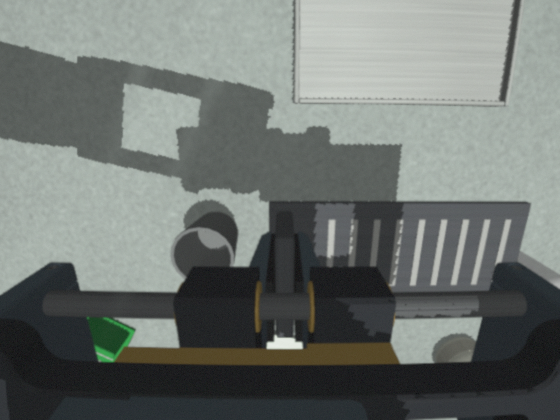

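The tray's lower edge (its -y side) runs from (294,102) to (506,104). The edges look parallel to the held screen. I'll zoom in for the corners.

```bash
python3 - <<'E'
from h import *
d=pickle.load(open("w8.pkl","rb"));crop(d,280,0,540,115,3,"pics/w8c.png")
E
```

```text
(no output)
```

View pics/w8c.png

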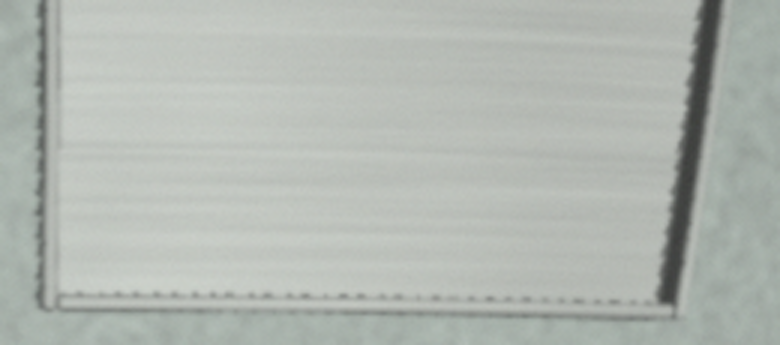

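```bash
python3 - <<'E'
from h import *
from cell import r
d=pickle.load(open("w8.pkl","rb"))
o=lambda c:(np.array(c,float)+.5)/3-.5+[280,0]
P=ray(d,o([(45,309),(679,316),(47,5),(722,5)]),.016)[:,:2];print(P.round(4))
v=P[1]-P[0];print(np.hypot(*v))
for a,b in((0,1),(0,2),(1,3)):
    v=P[b]-P[a];print(np.degrees(np.arctan2(v[1],v[0])))
for yaw in(16.2,):
    a=np.radians(yaw);ex=np.array([np.cos(a),np.sin(a)]);ey=np.array([-ex[1],ex[0]])
    c=P[:2].mean(0)+.06*ey;print("centre",c,"screen grip target",c-.075*ex)
# held screen: far corners top face z
s=r.sense();z=s["tool_pos"][2]-.0228+.013
q=ray(d,[(272,202),(530,203)],z);print("screen edge +y corners",q.round(4))
print("expected",s["tool_pos"][:2]-.010*ex+.035*ey,s["tool_pos"][:2]+.160*ex+.035*ey)
goal(s,[*(c-.075*ex),.10],16.2)
E
```

```text
[[0.4934 0.167 ]
 [0.7196 0.2336]
 [0.466  0.2612]
 [0.6888 0.3336]]
0.23580930560395416
16.416792382407298
106.22035524126753
107.12919727333626
centre [0.58973975 0.25789393] screen grip target [0.51771772 0.2369696 ]
screen edge +y corners [[0.4936 0.0996 0.18  ]
 [0.6531 0.1454 0.18  ]]
expected [0.49078508 0.09979858] [0.65403501 0.14722707]
turn/10deg [-0.004  0.002 -0.006] shift/0.3 [0.531 0.18  0.299] m [0.1592 0.0541 0.0898]
turn/10deg [3.0000e-03 6.0000e-03 1.7994e+01] shift/0.3 [-0.531 -0.18   0.299] m [-0.1592 -0.0541  0.0898]
```

Wrist and top views agree on the tray centre within 5 mm. The consensus is about (0.591, 0.254) with yaw ≈16.4°. I'll move over it and part-way down.

Request:
carry_out(targets=[{"jaw":1,"dx":0.05,"dy":0.02,"dz":0,"ax":0,"ay":0,"az":-0.02},{"jaw":1,"dx":0.1,"dy":0.035,"dz":0,"ax":0,"ay":0,"az":0},{"jaw":1,"dx":0.1,"dy":0.035,"dz":0,"ax":0,"ay":0,"az":0},{"jaw":1,"dx":0.1,"dy":0.035,"dz":0,"ax":0,"ay":0,"az":0},{"jaw":1,"dx":0.1,"dy":0.035,"dz":0,"ax":0,"ay":0,"az":0},{"jaw":1,"dx":0.067,"dy":0.02,"dz":0,"ax":0,"ay":0,"az":0},{"jaw":1,"dx":0,"dy":0,"dz":0.08,"ax":0,"ay":0,"az":0},{"jaw":1,"dx":0,"dy":0,"dz":0.12,"ax":0,"ay":0,"az":0},{"jaw":1,"dx":0,"dy":0,"dz":0.12,"ax":0,"ay":0,"az":0},{"jaw":1,"dx":0,"dy":0,"dz":0.1,"ax":0,"ay":0,"az":0},{"jaw":1,"dx":0,"dy":0,"dz":0.06,"ax":0,"ay":0,"az":0},{"jaw":1,"dx":0,"dy":0,"dz":0,"ax":0,"ay":0,"az":0},{"jaw":1,"dx":0,"dy":0,"dz":0,"ax":0,"ay":0,"az":0}], force=45)

```text
time: 13.35
tool_pos: [0.5193, 0.2341, 0.0468]
tcp_rot: [1.882, 2.515, 0.002]
ft_force: [0.9, 0.6, -1.2]
width: 0.01
```

```bash
python3 - <<'E'
from h import *
from cell import r
s=r.sense();print(s["time"],s["width"],s["tool_pos"],s["ft_force"],s["wrist_torque"]);goal(s,[.519,.233,.0198],16.4)
for n in("wrist","scene","top"):
    d=r.snapshot(n);pickle.dump(d,open(n+"9.pkl","wb"))
    if n=="wrist": cv2.imwrite("pics/w9.png",d["pixels"][:,:,::-1])
    if n=="scene": crop(d,280,140,420,250,5,"pics/s9.png")
E
```

```text
13.35 0.009960298809053818 [0.51928961 0.23405826 0.04677343] [ 0.93065248  0.57580344 -1.22188437] [-0.04231651 -0.03352865 -0.01883598]
turn/10deg [ 0.009 -0.    -0.001] shift/0.3 [-0.003 -0.002  0.09 ] m [-0.0009 -0.0006  0.027 ]
turn/10deg [-1.0000e-03 -1.4000e-02  1.7999e+01] shift/0.3 [0.003 0.002 0.09 ] m [0.0009 0.0006 0.027 ]
```

View pics/w9.png

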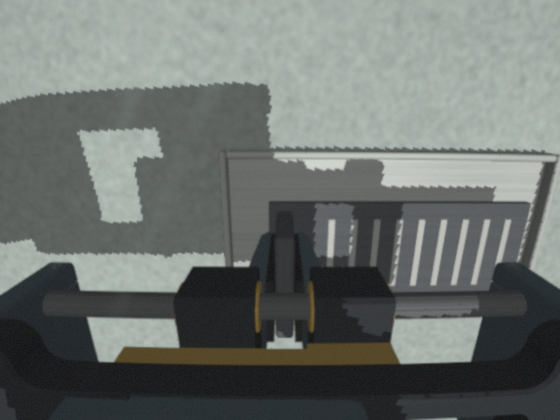

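View pics/s9.png

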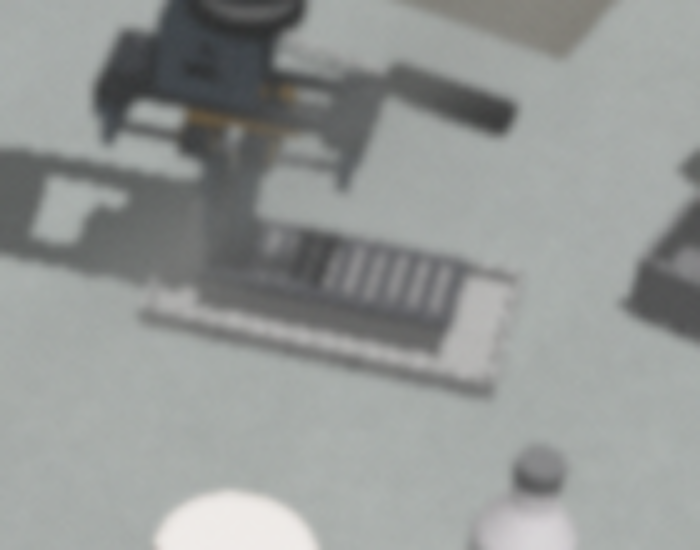

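The screen hangs over the tray and parallel to it. The tray's far rim runs from (222,152) to (557,154), and the screen's +y edge from (270,203) to (528,203). I'll measure the remaining offset.

```bash
python3 - <<'E'
from h import *
d=pickle.load(open("wrist9.pkl","rb"))
a=np.radians(16.4);ex=np.array([np.cos(a),np.sin(a)]);ey=np.array([-ex[1],ex[0]]);M=np.c_[ex,ey]
t=ray(d,[(222,151),(557,154)],.016)[:,:2];q=ray(d,[(270,203),(529,203)],.037)[:,:2]
print(t,np.linalg.norm(t[1]-t[0]));print(q,np.linalg.norm(q[1]-q[0]))
c=t.mean(0)-.06*ey; sc=q.mean(0)-.035*ey
print("tray c",c,"screen c",sc,"in tray",(sc-c)@M)
v=t[1]-t[0];print(np.degrees(np.arctan2(v[1],v[0])));v=q[1]-q[0];print(np.degrees(np.arctan2(v[1],v[0])))
E
```

```text
[[0.46236174 0.28291837]
 [0.68352646 0.34770612]] 0.23045886659904918
[[0.50169046 0.26352257]
 [0.66183828 0.31071144]] 0.1669554240673288
tray c [0.58988459 0.25775341] screen c [0.59164632 0.25354102] in tray [ 0.00050073 -0.00453841]
16.327361332652835
16.418043659822626
```

It's off by only 0.5 mm lengthwise and 4.5 mm sideways. I'll correct and lower.

Request:
carry_out(targets=[{"jaw":1,"dx":0.01,"dy":0,"dz":0.015,"ax":0,"ay":0,"az":0},{"jaw":1,"dx":0,"dy":0,"dz":0.02,"ax":0,"ay":0,"az":0},{"jaw":1,"dx":0,"dy":0,"dz":0.02,"ax":0,"ay":0,"az":0},{"jaw":1,"dx":0,"dy":0,"dz":0.015,"ax":0,"ay":0,"az":0},{"jaw":1,"dx":0,"dy":0,"dz":0.01,"ax":0,"ay":0,"az":0},{"jaw":1,"dx":0,"dy":0,"dz":0.005,"ax":0,"ay":0,"az":0},{"jaw":1,"dx":0,"dy":0,"dz":0.005,"ax":0,"ay":0,"az":0},{"jaw":1,"dx":0,"dy":0,"dz":0,"ax":0,"ay":0,"az":0},{"jaw":1,"dx":0,"dy":0,"dz":0,"ax":0,"ay":0,"az":0},{"jaw":1,"dx":0,"dy":0,"dz":0,"ax":0,"ay":0,"az":0}], force=45)

```text
time: 14.75
tool_pos: [0.5179, 0.2366, 0.0198]
tcp_rot: [1.882, 2.515, 0.001]
ft_force: [-2.3, 0.1, 5.6]
width: 0.0099
```

The force on the tool went from -1.2 to +5.6 N, so the screen rests on the tray while held. I'll look before releasing.

```bash
python3 - <<'E'
from h import *
from cell import r
s=r.sense();print(s["time"],s["tool_pos"],s["ft_force"],s["wrist_torque"])
d=r.snapshot("wrist");pickle.dump(d,open("w10.pkl","wb"));cv2.imwrite("pics/w10.png",d["pixels"][:,:,::-1])
E
```

```text
14.75 [0.51785609 0.2366143  0.01984181] [-2.26082129  0.07498316  5.56098924] [-0.14916026  0.25380859 -0.06438879]
```

View pics/w10.png

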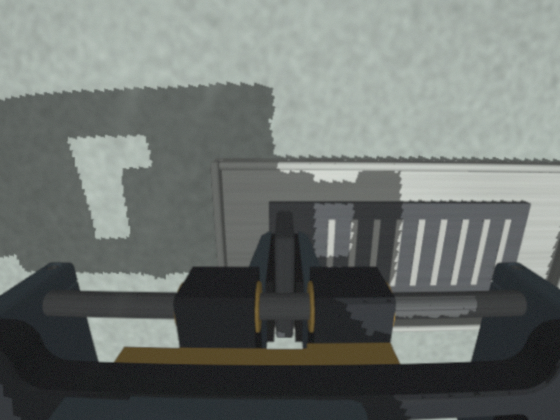

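The screen sits inside the tray with clear margins: the rim is at (218,160) and the screen edge at (270,203). I'll release, opening only part-way, and retreat straight up.

Request:
carry_out(targets=[{"jaw":0.7,"dx":0,"dy":0,"dz":0,"ax":0,"ay":0,"az":0},{"jaw":0.7,"dx":0,"dy":0,"dz":0,"ax":0,"ay":0,"az":0},{"jaw":0.7,"dx":0,"dy":0,"dz":0,"ax":0,"ay":0,"az":0},{"jaw":0.7,"dx":0,"dy":0,"dz":0,"ax":0,"ay":0,"az":0},{"jaw":0.7,"dx":0,"dy":0,"dz":-0.03,"ax":0,"ay":0,"az":0},{"jaw":0.7,"dx":0,"dy":0,"dz":-0.06,"ax":0,"ay":0,"az":0},{"jaw":0.7,"dx":0,"dy":0,"dz":-0.1,"ax":0,"ay":0,"az":0},{"jaw":0.7,"dx":0,"dy":0,"dz":-0.15,"ax":0,"ay":0,"az":0},{"jaw":0.7,"dx":0,"dy":0,"dz":-0.15,"ax":0,"ay":0,"az":0},{"jaw":0.7,"dx":0,"dy":0,"dz":-0.15,"ax":0,"ay":0,"az":0},{"jaw":0.7,"dx":-0.15,"dy":-0.15,"dz":0,"ax":0,"ay":0,"az":0},{"jaw":0.7,"dx":-0.15,"dy":-0.15,"dz":0,"ax":0,"ay":0,"az":0},{"jaw":0.7,"dx":0,"dy":0,"dz":0,"ax":0,"ay":0,"az":0},{"jaw":0.7,"dx":0,"dy":0,"dz":0,"ax":0,"ay":0,"az":0}], force=45)

```text
time: 16.55
tool_pos: [0.4586, 0.1272, 0.2117]
tcp_rot: [1.882, 2.514, 0.003]
ft_force: [0.6, 0.2, 0.5]
width: 0.0278
```

```bash
python3 - <<'E'
from h import *
from cell import r
s=r.sense();print(s["time"],s["tool_pos"],s["ft_force"],s["width"])
for n in("wrist","top","scene"):
    d=r.snapshot(n);pickle.dump(d,open(n+"11.pkl","wb"));cv2.imwrite(f"pics/{n}11.png",d["pixels"][:,:,::-1])
E
```

```text
16.55 [0.45855998 0.12718502 0.21174695] [0.55630971 0.22317714 0.49622048] 0.027788914812463653
```

View pics/wrist11.png

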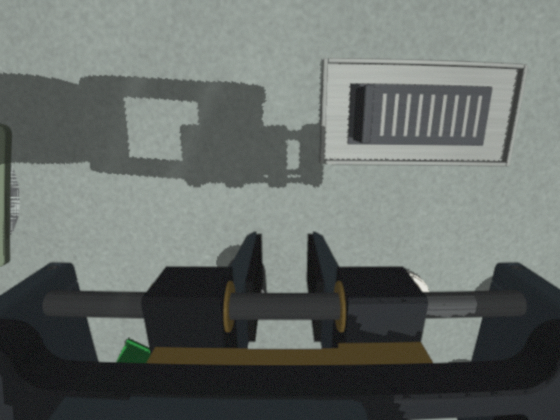

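View pics/scene11.png

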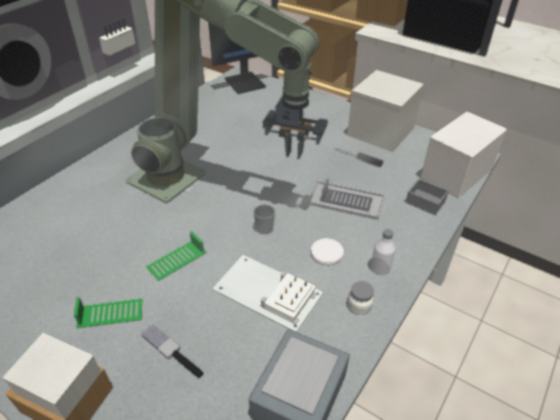

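View pics/top11.png

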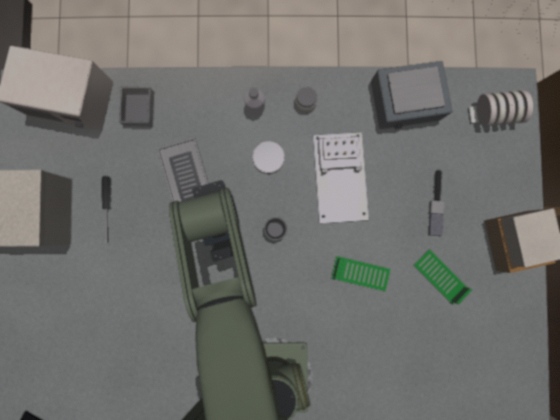

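The screen lies flat and centred in the tray: wrist view shows the tray at (322–522, 60–164) and the screen at (350–492, 85–146). The rack is upright behind the posts at scene (290,297). The cup, blank, brush and driver are where they were. The arm is clear, so I'll hand in.

```bash
python3 - <<'E'
from h import *
d=pickle.load(open("wrist11.pkl","rb"))
a=np.radians(16.4);ex=np.array([np.cos(a),np.sin(a)]);M=np.c_[ex,[-ex[1],ex[0]]]
t=ray(d,[(323,60),(523,66),(508,164),(321,162)],.016)[:,:2].mean(0)
q=ray(d,[(350,84),(492,87),(486,146),(350,145)],.010)[:,:2].mean(0)
print((q-t)@M)
from cell import r
r.sign_off()
E
```

```text
[ 0.00213657 -0.00182623]
the job is handed in; nothing more can be done
```

The screen is out from under the rack, lying flat in the steel tray, and the job was handed in at about 17 s of the 48 s allowed. The hand-in gives no verdict.

**What I did:** I gripped the screen by its upright wall and drew it 125 mm straight along the bed between the posts, with about 6 N of pull measured part-way. The rack stayed upright behind the posts. I then lifted the screen, carried it over the cup and lowered it into the tray while still holding it. The force on the tool rose from -1.2 to +5.6 N at contact. After that I let go and backed off.

**Last checks:**
- **Screen:** it looks flat, and its centre is about 2 mm from the tray's centre both lengthwise and sideways.
- **Other objects:** the rack stands upright at the posts, and the blank, cup, brush and driver look unmoved. I judged these by eye from the pictures and did not measure them.
- **Robot:** the gripper is clear, with the force reading near zero.

**Disagreement:** the cameras differed by up to 8 mm lengthwise and 10 mm sideways on the tray's centre. I settled it with close wrist-camera views before lowering, and the final check was also from the wrist camera.

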